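Size a woody cutting in the ring gauge and log it with the scanner

TASK

Slide the woody stem that lies in the gauge's trough endwise through the row of shrinking rings until a ring stops it, and leave it lying there against that ring. Only then log it: squeeze the trigger of the barcode scanner that is clamped on its side fully against its stop, hold it a moment, and let it go. Leave the other things on the bench where they are.

Things in the scene. Friction and masses are not known exactly. Their poses are not given: they have to be found in the camera images.
- gauge: Aluminium sizing gauge fixed to the bench: base plate 290 x 90 x 8 mm carrying a V trough and then four upright grey ring plates. Origin on the bench under the first ring plate; x runs along the trough towards the smaller rings (the way to push), z up. Trough from x = -162 to -12 mm; its walls reach 43 mm above the bench, 7 mm below the stem's axis, so a fingertip can follow the stem's end.
- gauge_entry (a point): Centre of the entry face of the first ring; axes as the gauge's. The ring plates are 6 mm thick, 58 mm wide, tops 80 mm above the bench, spaced 28 mm along x, with round holes of 38, 32, 22 and 16 mm, all centred on one line 50 mm above the bench.
- gauge_stop (a point): Centre of the entry face of the third ring (22 mm hole), the first that is too small for the stem; axes as the gauge's. The stem is home when its front end stands here.
- stem: Loose round woody cutting, dark bark, pale flat ends, 160 mm long, 26 mm diameter, about 60 g, lying in the trough with its axis on the rings' centre line 50 mm above the bench. Origin at its centre, x along it towards its front end. It passes the first two rings and is stopped by the third. It slides with less than 1 N.
- stem_tip (a point): Centre of the stem's front end face, the one nearest the rings.
- stem_tail (a point): Centre of the stem's rear end face, the one to push; it starts 13 to 53 mm outside the trough's rear end and finishes about 55 mm inside the trough.
- scanner: Pistol-shaped black and grey barcode scanner clamped immovably on its side beyond the gauge's small-ring end, profile seen from above. Origin on the bench; x points to its window (at 90 mm), which faces the gauge, y along the grip away from the head, z up. Head and strap reach 103 mm above the bench; below the grip it is free down to the 8 mm base plate between y = 25 and 100 mm.
- grip_mid (a point): Point on the centre line of the scanner's fixed grip, at the scanner's (0, 62, 75) mm, axes as the scanner's. The grip is a bar 28 mm wide in x (14 mm either side), 30 mm high, from the head at y = 20 mm to the butt at y = 114 mm.
- trigger (a joint): The scanner's trigger, a flat grey lever 58 mm long, 8 mm thick, 22 mm high on the +x side of the grip at its height, hinged on an upright axis at the scanner's (29, 24) mm. 0 = released, grows as it is squeezed towards the grip, 0.30 rad = at its stop. A spring brings it back: at the finger's place about 4 N to start, 8 N at the stop.
- trigger_face (a point): Point on the trigger's outer face where a finger squeezes; moves with the trigger. Released, it lies at about the scanner's (38, 62, 75) mm, 52 mm from the back of the grip; it moves about 11 mm towards the grip when squeezed.
- squeeze_mid (a point): Fixed point at the scanner's (6, 62, 75) mm, axes as the scanner's: mid-way between the back of the grip and the outer face of the fully squeezed trigger (40 mm apart). Fingers from above closing along the scanner's x about this point squeeze the trigger fully while just meeting the back of the grip.
- pot: Bystander: black plant pot, 90 mm across, 85 mm high. Origin under its centre.
- jar: Bystander: amber jar, 60 mm across, 75 mm high. Origin under its centre.
- scissors: Bystander: scissors with red handles lying flat, 215 mm long, 10 mm high. Origin near the pivot.
- thick_stem: Bystander: a thicker cutting, 36 mm diameter, 140 mm long, lying on the bench. Origin under its centre.
- thin_stem: Bystander: a thinner cutting, 14 mm diameter, 170 mm long, lying on the bench. Origin under its centre.
There are look-alikes about, which are no part of the job. What is shaped like the scanner but blue is not meant.

How it is judged:
By the outcome, as a careful person would: the job done as asked, in the order asked, and still so for the second after the job is handed in, with the robot touching nothing.
It also fails if it takes over 45 s, if anything falls off the work surface, if the arm or the gripper's body presses on something with over 40 N, if the wrist force passes 120 N, or if a joint passes its speed limit or range.

ROBOT

A 6-joint arm with a two-finger parallel gripper is mounted at the origin on the work surface. World frame = base frame: x ahead of the robot, y to its left, z up, the work surface at z = 0. Lengths are in m, angles in rad, forces in N, time in s.
With the tool pointing down it reaches from about 0.4 to 0.825 m from the base axis. Payload 7 kg.
Tool frame: the origin (TCP) lies on the centre line of the jaws, within the pads' length; the fingertips stand 25 mm ahead of it and the grasp point (between the pads) lies 6 mm ahead of it; z points along the fingers, y is the line along which they close (so a half turn about z gives the same grasp; the last joint's range is limited). The gripper opens to 88 mm and grips with 3 to 60 N. Pads are 19 mm wide; open, the fingers measure 130 mm over their backs; the gripper's body (78 mm by 193 mm) begins 47 mm behind the grasp point.
Start: joints at [1.463, 0.359, 0.012, 0, -1.224, -0.288], TCP at [0.26, 0.623, 0.252] pointing down, gripper open.
Joint ranges: [-3.07, 3.07], [-1.43, 2.12], [-1.02, 1.25], [-3.03, 1.67], [-3.05, -0], [-3.03, 3.03]. Speed limits (rad/s): [2.39, 2.39, 3.01, 3.14, 3.14, 3.14].

INTERFACE

Orientations are given as [roll, pitch, yaw] about the fixed x, y, z axes, in that order (R = Rz(yaw) Ry(pitch) Rx(roll)).
In Python, from station import readout, vision, arm gives the robot as it stands. The module is installed in compiled form; this text tells all that it offers.
- The arm moves only by the tool carry_out, never from a script. Its argument "commands" is a list of rows, each an object with "dp": the shift along the tool's x, y, z in m, a list of three; "rotation": the turn, a rotation vector about the tool's x, y, z in degrees, a list of three. In form: [{"dp": [dx, dy, dz], "rotation": [wx, wy, wz]}, ...]. A call has 1 to 8 rows; each row shifts and turns the commanded pose from where the row before left it, along the tool's axes as they then stand; what a row does not reach is not made up. A row lasts 1/8 s, in which the tool goes at most 62.5 mm and 10.7 degrees, less where a joint would pass 70% of its speed; a pose out of reach is approached as far as the arm can. A call with a gripper value outside its range is refused whole. "grip" is the finger opening in m, from 0 to 0.0876, set as the call begins (left out, the last holds). The fingers move at their own pace and stop on an object; "force" is the grip in N (left out, the last holds). Time passes only in rows, so rows that do not move let the fingers close. It gives the time, the measured TCP pose, the force, the opening and the grip force at its end, in the units of the state.
- readout.get_state(): the state, without advancing time (a new reading comes with each control period).
- vision.grab_frame(name): name is "scene" or "top" or "wrist"; returns (picture, depth): 480x640x3 uint8, red, green, blue; 480x640 float32, m along the optical axis (not along the pixel's ray), 0 where there is no reading.
- vision.calibration(name): a dict with "fovy" (degrees; the focal length in pixels is half the picture's height over the tangent of half this angle, whatever the lens; pixels are square), "cx", "cy" (the principal point, pixels), "origin" and "attitude" of the camera in the world; the wrist camera has in their place "mount" (4x4, takes a point from camera to tool coordinates, whose origin is the TCP and whose axes are the flange's). Camera axes: x right, y down, z forward; pixel columns grow to the right and rows downward; lengths in m; the calibration is good to about 2 mm. A picture is of the moment at which its call begins: read the wrist's pose just before it. calibration takes no time and is no camera call.
- arm.job_done(): hands the job in; it is judged then, once.
Trained networks look in the newest picture that a camera, given by its name, has taken for a name from the list of things; names that differ only in an ending like _2 or _b are one class to them, and where a whole thing is asked for, a point or a joint stands for the part that bears it (a point fixed in the world has none). Each returns a list of dicts, best first, with "score" (0 to 1); they miss things now and then, are a little off and sometimes report something else, mostly with a low value. They report only what shows in the picture. A call takes as long as a camera call. They do not tell look-alikes from the thing itself.
- vision.trace(label, camera): "pixels" (480x640 bool, what is visible of it) and "position" ([row, column] in pixels, amid what is visible of it).
The state is a dict: "t": time; "q": joint angles; "qd": joint speeds; "joint_efforts": joint torques, N m; "eef_pos": TCP position; "ee_rot": TCP orientation; "force": force on the tool from outside, world axes, zero at the start; "moment": the same for the moment, N m; "width": finger opening in m; "gripper_force": force on a finger pad.
Only numpy, scipy, OpenCV 4.12 (cv2) and the standard library are available. Lean on these libraries where they do the work, as an engineer would, in place of code of your own. Each camera call takes 0.05 s, during which the arm holds its last target. There are 200 camera calls.

## Working session

There is one attempt and no reset: what is moved stays moved. The work goes in short steps, Python scripts to look and compute and a tool call to move; the robot and the scene stay as the last step left them, time stands still between calls to the robot, and variables do not carry over. Pictures are saved under pics/ and viewed, at most 10 in all, crops included, and the job is handed in when it is done.

Besides the shell and the picture viewer there is one more tool, called after "Emit:" as name(argument=value, ...) on one line, values as JSON. carry_out: Moves the arm, as the interface text tells. Its arguments: {"type":"object","properties":{"commands":{"type":"array"},"grip":{"type":"number"},"force":{"type":"number"}},"required":["commands"]}

```bash
mkdir -p pics; cat > h.py <<'E'
import numpy as np, cv2
from station import readout, vision, arm
from scipy.spatial.transform import Rotation as R
def cam(name, st=None):
    c=vision.calibration(name); f=240/np.tan(np.radians(c['fovy'])/2)
    if 'mount' in c:
        st=st or readout.get_state(); T=np.eye(4); T[:3,:3]=R.from_euler('xyz',st['ee_rot']).as_matrix(); T[:3,3]=st['eef_pos']
        T=T@np.array(c['mount'])
    else:
        T=np.eye(4); a=np.array(c['attitude']); T[:3,:3]=a if a.shape==(3,3) else R.from_euler('xyz',a).as_matrix(); T[:3,3]=c['origin']
    return f,c['cx'],c['cy'],T
def cloud(depth,k):
    f,cx,cy,T=k; v,u=np.mgrid[:480,:640]
    P=np.stack([(u-cx)/f*depth,(v-cy)/f*depth,depth],-1)
    return P@T[:3,:3].T+T[:3,3]
def save(n,p): cv2.imwrite(f'pics/{n}.png',cv2.cvtColor(p,cv2.COLOR_RGB2BGR))
E
python3 - <<'E'
from h import *
s=readout.get_state(); print(s['ee_rot'],s['width'],s['t'])
for n in('top','scene'):
    print(n,vision.calibration(n))
    p,d=vision.grab_frame(n); save(n,p); np.savez(n,p=p,d=d); X=cloud(d,cam(n))
    for l in('gauge','stem','scanner','trigger','thick_stem','thin_stem'):
        for r in vision.trace(l,n):
            m=r['pixels']&(d>0); print(l,round(r['score'],2),np.round(r['position']),m.sum(),np.round(np.median(X[m],0),3) if m.any() else '')
E
```

```text
[ 3.13993629e+00 -1.14112964e-04 -3.95959427e-01] 0.08766099633326553 0.0
top {'fovy': 56.778753268697336, 'cx': 321.3640106545224, 'cy': 244.877414840177, 'origin': array([ 0.42360796, -0.08872925,  1.09726321]), 'attitude': array([-3.00038765,  0.02933395, -1.58758113])}
gauge 0.8 [289. 269.] 3692 [0.476 0.063 0.008]
stem 0.91 [288. 226.] 740 [0.479 0.167 0.06 ]
stem 0.7 [268. 378.] 3846 [ 0.515 -0.199  0.088]
scanner 0.73 [344. 474.] 4290 [ 0.344 -0.408  0.088]
scanner 0.63 [265. 380.] 3819 [ 0.516 -0.199  0.088]
scanner 0.57 [173. 380.] 3895 [ 0.738 -0.205  0.086]
trigger 0.73 [354. 473.] 148 [ 0.319 -0.396  0.084]
thick_stem 0.74 [331. 226.] 911 [0.378 0.165 0.032]
thin_stem 0.85 [258. 254.] 383 [0.558 0.107 0.012]
scene {'fovy': 49.63555873629478, 'cx': 317.3748563395946, 'cy': 243.04326294849355, 'origin': array([1.48015152, 0.07534324, 0.89154561]), 'attitude': array([-2.30126294, -0.01510225,  1.73279525])}
gauge 0.73 [242. 373.] 2740 [0.488 0.065 0.008]
stem 0.9 [236. 417.] 736 [0.485 0.172 0.057]
scanner 0.83 [184. 203.] 2362 [ 0.395 -0.401  0.075]
scanner 0.79 [234. 270.] 2885 [ 0.571 -0.193  0.081]
scanner 0.59 [303. 240.] 4048 [ 0.787 -0.193  0.084]
scanner 0.47 [242. 372.] 2660 [0.488 0.065 0.008]
scanner 0.24 [212. 275.] 34 [ 0.489 -0.178  0.085]
trigger 0.6 [211. 274.] 50 [ 0.488 -0.178  0.085]
trigger 0.37 [271. 247.] 23 [ 0.714 -0.197  0.086]
trigger 0.36 [164. 213.] 33 [ 0.308 -0.395  0.083]
thick_stem 0.97 [220. 414.] 715 [0.385 0.169 0.028]
thin_stem 0.67 [264. 381.] 341 [0.557 0.096 0.011]
thin_stem 0.46 [233. 420.] 677 [0.485 0.177 0.058]
```

View pics/top.png

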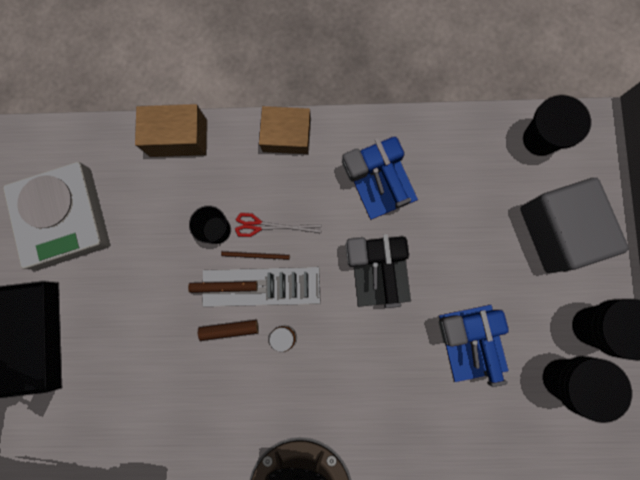

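View pics/scene.png

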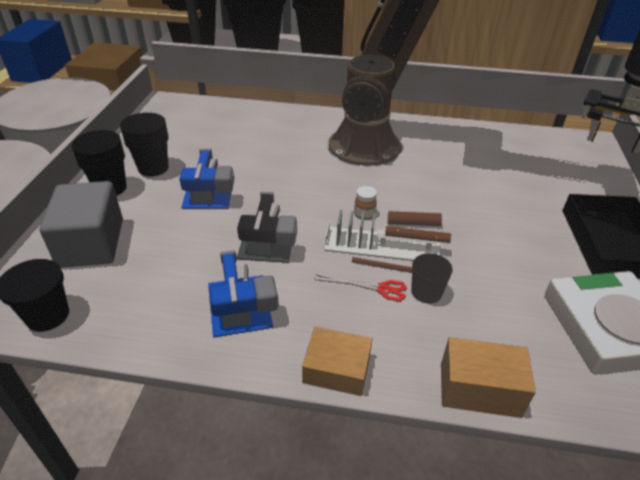

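Seen: the stem lies in the trough at top pixel (row 288, col 226); the alternatives are the thick cutting (330,228) and thin cutting (255,255). The black scanner is at (268,380); its blue look-alikes are at (178,380) and (343,475). I choose the trough stem and the black scanner, and will check them in a crop while measuring.

```bash
python3 - <<'E'
from h import *
z=np.load('top.npz'); p,d=z['p'],z['d']; X=cloud(d,cam('top'))
save('crop1',cv2.resize(p[220:325,180:430],None,fx=3.2,fy=3.2,interpolation=cv2.INTER_CUBIC))
v,u=np.mgrid[:480,:640]
# bench plane check
m=(u>180)&(u<430)&(v>310)&(v<325)&(d>0); print('bench z',np.median(X[m][:,2]))
def box(m,n):
    P=X[m&(d>0)]; r=cv2.minAreaRect((P[:,:2]*1000).astype(np.float32)); print(n,m.sum(),np.round(r[0],1),np.round(r[1],1),round(r[2],2),'z',np.round(np.percentile(P[:,2],[5,50,95]),3))
g=(u>180)&(u<325)&(v>262)&(v<312)
box(g&(X[...,2]>.045)&(X[...,2]<.07)&(u<256),'stem')
P=X[g&(X[...,2]>.069)]; box(g&(X[...,2]>.069),'rings')
h,e=np.histogram(P[:,1],np.arange(-.08,.1,.004)); print([(round(a,3),b) for a,b in zip(e,h) if b])
box(g&(X[...,2]>.003)&(X[...,2]<.014),'base')
s=(u>340)&(u<415)&(v>230)&(v<312)
box(s&(X[...,2]>.083)&(X[...,2]<.096)&(v>264),'grip'); box(s&(X[...,2]>.094),'head'); box(s&(X[...,2]<.014)&(X[...,2]>.004),'sbase')
E
```

```text
bench z -0.0005673094020338665
stem 735 [479.1 175.9] [ 26.7 160.5] 0.34 z [0.052 0.06  0.064]
rings 336 [480.4  20.1] [57.8 90.4] 0.38 z [0.074 0.079 0.082]
[(np.float64(-0.028), np.int64(26)), (np.float64(-0.024), np.int64(39)), (np.float64(-0.02), np.int64(13)), (np.float64(0.0), np.int64(25)), (np.float64(0.004), np.int64(52)), (np.float64(0.028), np.int64(25)), (np.float64(0.032), np.int64(50)), (np.float64(0.056), np.int64(25)), (np.float64(0.06), np.int64(51)), (np.float64(0.064), np.int64(1))]
base 2953 [478.7 114.4] [356.7 118.3] 88.87 z [0.004 0.007 0.011]
grip 621 [ 472.9 -181.1] [105.6  99.5] 5.97 z [0.084 0.089 0.092]
head 1459 [ 525.  -177.4] [141.8 153.5] 72.2 z [0.095 0.099 0.103]
sbase 1477 [ 512.6 -197. ] [173.7 197. ] 89.67 z [0.005 0.008 0.011]
```

View pics/crop1.png

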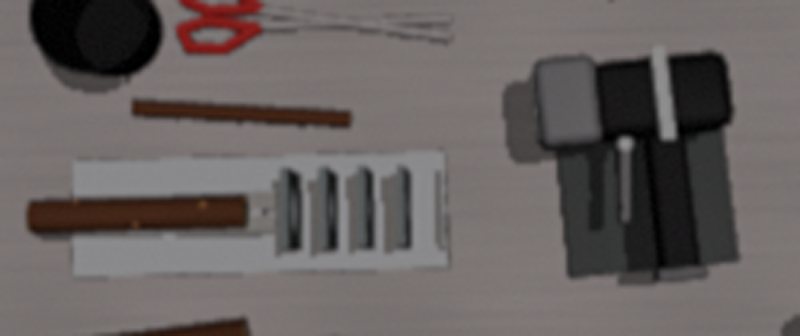

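The crop confirms that the black/grey scanner's trigger is at crop (625,180), with the grip to its right. The stem in the trough has its tail at crop (28,215). The gauge points along world -y, so I'll push with the fingers closed and yaw about 0.

Emit:
carry_out(commands=[{"dp": [0, 0, 0], "rotation": [0, 0, -7.5]}, {"dp": [0, 0, 0], "rotation": [0, 0, -7.5]}, {"dp": [0, 0, 0], "rotation": [0, 0, -7.7]}, {"dp": [0.03, 0.045, 0], "rotation": [0, 0, 0]}, {"dp": [0.03, 0.045, 0], "rotation": [0, 0, 0]}, {"dp": [0.03, 0.045, 0], "rotation": [0, 0, 0]}, {"dp": [0.03, 0.045, 0], "rotation": [0, 0, 0]}, {"dp": [0.03, 0.045, 0], "rotation": [0, 0, 0]}], grip=0)

```text
t: 1.7
eef_pos: [0.4111, 0.3964, 0.2519]
ee_rot: [-3.141, -0.0, 0.001]
force: [0.1, 1.2, 0.5]
width: 0.0129
gripper_force: 0.0
```

Emit:
carry_out(commands=[{"dp": [0.034, 0.048, 0], "rotation": [0, 0, 0]}, {"dp": [0.034, 0.04, 0.02], "rotation": [0, 0, 0]}, {"dp": [0, 0, 0.045], "rotation": [0, 0, 0]}, {"dp": [0, 0, 0.045], "rotation": [0, 0, 0]}, {"dp": [0, 0, 0.045], "rotation": [0, 0, 0]}, {"dp": [0, 0, 0.022], "rotation": [0, 0, 0]}, {"dp": [0, 0, 0], "rotation": [0, 0, 0]}])

```text
t: 2.58
eef_pos: [0.4777, 0.309, 0.073]
ee_rot: [3.139, 0.002, 0.0]
force: [0.2, -0.8, 1.1]
width: 0.0004
gripper_force: 0.0
```

```bash
python3 - <<'E'
from h import *
k=cam('wrist'); p,d=vision.grab_frame('wrist'); save('w1',p)
s=readout.get_state(); print(s['eef_pos'],s['force'],s['width'])
X=cloud(d,k)
for r in vision.trace('stem','wrist'):
    m=r['pixels']&(d>0); print(r['score'],r['position'],m.sum(),np.round(np.percentile(X[m],[2,50,98],axis=0),4).tolist())
E
```

```text
[0.47840542 0.30976056 0.07445973] [ 0.5459982  -0.17905861  0.19825125] 0.0006426027303406264
0.69 [292.5, 530.9] 6606 [[0.4738, 0.18, 0.0476], [0.4842, 0.2145, 0.0596], [0.489, 0.252, 0.0632]]
```

View pics/w1.png

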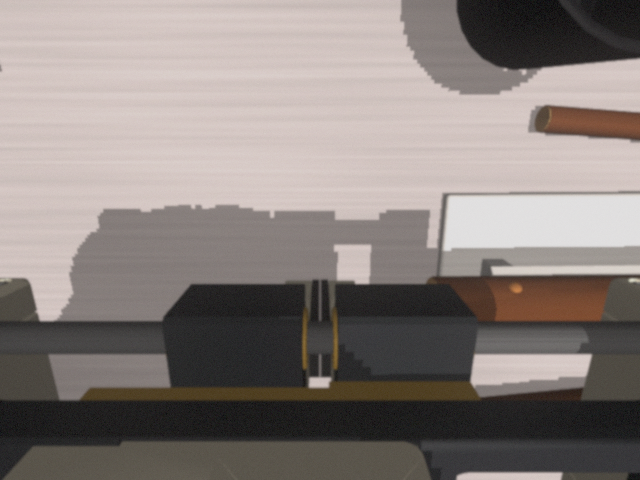

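The wrist view shows the closed fingers at (320,330) in line behind the stem's tail at about (440,295). Now I push slowly.

Emit:
carry_out(commands=[{"dp": [0, 0.02, 0], "rotation": [0, 0, 0]}, {"dp": [0, 0.012, 0], "rotation": [0, 0, 0]}, {"dp": [0, 0.012, 0], "rotation": [0, 0, 0]}, {"dp": [0, 0.012, 0], "rotation": [0, 0, 0]}, {"dp": [0, 0.012, 0], "rotation": [0, 0, 0]}, {"dp": [0, 0.012, 0], "rotation": [0, 0, 0]}, {"dp": [0, 0.012, 0], "rotation": [0, 0, 0]}, {"dp": [0, 0.01, 0], "rotation": [0, 0, 0]}])

```text
t: 3.68
eef_pos: [0.4784, 0.2071, 0.0745]
ee_rot: [3.141, 0.0, 0.0]
force: [0.5, 1.6, -0.1]
width: 0.0005
gripper_force: 0.2
```

```bash
cat > st.py <<'E'
from h import *
p,d=vision.grab_frame('scene'); f,cx,cy,T=cam('scene'); X=cloud(d,(f,cx,cy,T))
s=readout.get_state(); print(s['t'],s['eef_pos'],s['force'])
# stem shown between walls/rings: reddish-brown points near the axis
c=p.astype(int); m=(d>0)&(c[...,0]>1.5*c[...,2])&(abs(X[...,0]-.481)<.016)&(X[...,2]>.045)&(X[...,2]<.068)&(X[...,1]<.3)&(X[...,1]>-.06)
y=X[m][:,1]; print(m.sum(),np.percentile(y,[0,1,99,100]))
save('s%d'%(s['t']*100),cv2.resize(p[180:290,300:480],None,fx=4,fy=4,interpolation=cv2.INTER_CUBIC))
E
python3 st.py; ls pics
```

```text
3.725 [0.47800361 0.20609307 0.07441969] [-0.48980307 -1.48859816  0.13601514]
378 [0.04032707 0.04303814 0.18822237 0.18909222]
crop1.png
s372.png
scene.png
top.png
w1.png
```

Emit:
carry_out(commands=[{"dp": [0, 0.004, 0], "rotation": [0, 0, 0]}, {"dp": [0, 0.004, 0], "rotation": [0, 0, 0]}, {"dp": [0, 0.003, 0], "rotation": [0, 0, 0]}, {"dp": [0, 0.002, 0], "rotation": [0, 0, 0]}, {"dp": [0, 0, 0], "rotation": [0, 0, 0]}])

```text
t: 4.35
eef_pos: [0.4784, 0.1948, 0.0746]
ee_rot: [3.142, 0.0, 0.0]
force: [-0.4, -0.0, 0.3]
width: 0.0004
gripper_force: 0.0
```

Emit:
carry_out(commands=[{"dp": [0, 0.0015, 0], "rotation": [0, 0, 0]}, {"dp": [0, 0.0015, 0], "rotation": [0, 0, 0]}, {"dp": [0, 0, 0], "rotation": [0, 0, 0]}])

```text
t: 4.72
eef_pos: [0.4784, 0.1918, 0.0746]
ee_rot: [3.142, 0.0, 0.0]
force: [-0.7, -0.0, 0.3]
width: 0.0004
gripper_force: 0.0
```

Emit:
carry_out(commands=[{"dp": [0, 0.0015, 0], "rotation": [0, 0, 0]}, {"dp": [0, 0.0015, 0], "rotation": [0, 0, 0]}, {"dp": [0, 0, 0], "rotation": [0, 0, 0]}])

```text
t: 5.1
eef_pos: [0.4784, 0.1887, 0.0745]
ee_rot: [3.141, 0.0, 0.0]
force: [0.0, 0.5, -0.5]
width: 0.0006
gripper_force: 0.0
```

```bash
python3 st.py
```

```text
5.15 [0.47836094 0.18873529 0.07455215] [0.2415736  0.04695951 0.30892702]
358 [0.0145441  0.01632511 0.16946556 0.1714815 ]
```

Emit:
carry_out(commands=[{"dp": [0, 0.001, 0], "rotation": [0, 0, 0]}, {"dp": [0, 0.001, 0], "rotation": [0, 0, 0]}, {"dp": [0, 0, 0], "rotation": [0, 0, 0]}])

```text
t: 5.52
eef_pos: [0.4784, 0.1868, 0.0746]
ee_rot: [3.142, 0.0, 0.0]
force: [0.2, 0.5, -0.3]
width: 0.0007
gripper_force: 0.0
```

Emit:
carry_out(commands=[{"dp": [0, 0.001, 0], "rotation": [0, 0, 0]}, {"dp": [0, 0, 0], "rotation": [0, 0, 0]}])

```text
t: 5.78
eef_pos: [0.4784, 0.1858, 0.0746]
ee_rot: [3.142, 0.0, 0.0]
force: [-0.3, 0.0, -0.2]
width: 0.0006
gripper_force: 0.0
```

Emit:
carry_out(commands=[{"dp": [0, 0.001, 0], "rotation": [0, 0, 0]}, {"dp": [0, 0, 0], "rotation": [0, 0, 0]}])

```text
t: 6.02
eef_pos: [0.4786, 0.1852, 0.0747]
ee_rot: [-3.141, -0.0, 0.0]
force: [-1.4, 2.4, 1.1]
width: 0.0007
gripper_force: 1.3
```

Emit:
carry_out(commands=[{"dp": [0, 0.001, 0], "rotation": [0, 0, 0]}, {"dp": [0, 0, 0], "rotation": [0, 0, 0]}])

```text
t: 6.28
eef_pos: [0.4788, 0.1851, 0.0749]
ee_rot: [-3.14, -0.001, 0.001]
force: [-2.0, 6.7, 1.1]
width: 0.0007
gripper_force: 3.3
```

```bash
python3 st.py
```

```text
6.325 [0.47885717 0.18515314 0.07488335] [-2.21986942  6.45725537  0.88068313]
351 [0.01254269 0.01434196 0.16588681 0.16698663]
```

The force rises to 6.7 N and the TCP stalls at y=0.185, so the stem is against the third ring. I back off, lift and go to look at the scanner.

Emit:
carry_out(commands=[{"dp": [0, -0.006, 0], "rotation": [0, 0, 0]}, {"dp": [0, -0.015, 0], "rotation": [0, 0, 0]}, {"dp": [0, 0, -0.05], "rotation": [0, 0, 0]}, {"dp": [0, 0, -0.055], "rotation": [0, 0, 0]}, {"dp": [0, 0, -0.055], "rotation": [0, 0, 0]}, {"dp": [0, 0.04, -0.03], "rotation": [0, 0, 0]}, {"dp": [-0.008, 0.05, 0], "rotation": [0, 0, 0]}, {"dp": [-0.01, 0.055, 0], "rotation": [0, 0, 0]}], grip=0.0876)

```text
t: 7.32
eef_pos: [0.4603, 0.0593, 0.265]
ee_rot: [-3.142, -0.001, 0.002]
force: [-0.0, -1.0, 0.0]
width: 0.0749
gripper_force: 0.0
```

Emit:
carry_out(commands=[{"dp": [-0.01, 0.055, 0], "rotation": [0, 0, 0]}, {"dp": [-0.01, 0.055, 0], "rotation": [0, 0, 0]}, {"dp": [-0.01, 0.055, 0], "rotation": [0, 0, 0]}, {"dp": [-0.01, 0.055, 0], "rotation": [0, 0, 0]}, {"dp": [0, 0.03, 0], "rotation": [0, 0, 0]}, {"dp": [0, 0, 0], "rotation": [0, 0, 0]}])

```text
t: 8.07
eef_pos: [0.4204, -0.1915, 0.2643]
ee_rot: [3.141, 0.001, -0.003]
force: [-0.8, 0.6, -0.0]
width: 0.0876
gripper_force: 0.0
```

```bash
python3 - <<'E'
from h import *
s=readout.get_state(); k=cam('wrist',s); p,d=vision.grab_frame('wrist'); save('w2',p); np.savez('w2',p=p,d=d,T=k[3])
print(s['eef_pos'],s['ee_rot'],s['width'],k[3][:3,3])
X=cloud(d,k); v,u=np.mgrid[:480,:640]
for l in('trigger','scanner'):
  for r in vision.trace(l,'wrist'):
    m=r['pixels']&(d>0); P=X[m]; print(l,r['score'],r['position'],m.sum(),np.round(np.percentile(P,[2,50,98],axis=0),4).tolist())
    if l=='trigger':
        q=cv2.minAreaRect((P[:,:2]*1000).astype(np.float32)); print(q)
E
```

```text
[ 0.42037006 -0.19153978  0.26433461] [ 3.14123752e+00  1.05413605e-03 -2.69664598e-03] 0.0876409860081952 [ 0.49735967 -0.19008212  0.39711966]
trigger 0.78 [135.8, 307.8] 661 [[0.4648, -0.1844, 0.08], [0.493, -0.1801, 0.0854], [0.5203, -0.1755, 0.0886]]
((492.0240478515625, -180.05148315429688), (8.30500602722168, 58.30028533935547), 87.28947448730469)
scanner 0.71 [250.7, 530.6] 12850 [[0.3444, -0.4591, 0.0057], [0.3931, -0.3911, 0.0961], [0.4155, -0.3246, 0.1027]]
scanner 0.63 [94.2, 330.1] 28013 [[0.4298, -0.2611, 0.0065], [0.5268, -0.1954, 0.0949], [0.5775, -0.1228, 0.1029]]
```

View pics/w2.png

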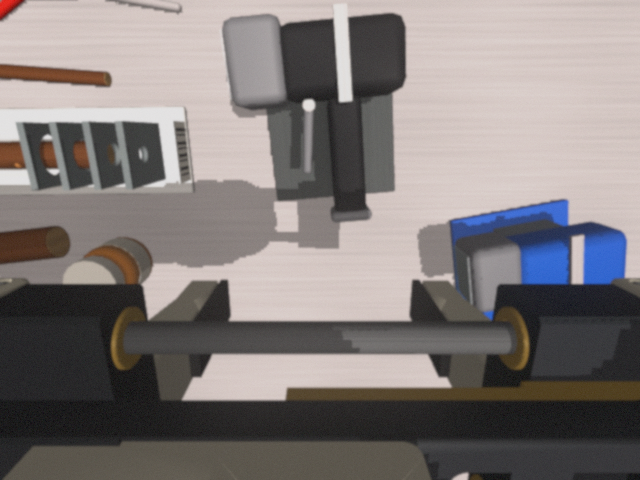

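The view shows the black scanner with its head at (320,60), trigger at (308,136) and grip from (345,100) to (350,215). Blue look-alike at lower right. Next I fit the grip line.

```bash
python3 - <<'E'
from h import *
z=np.load('w2.npz'); d=z['d']; f,cx,cy,_=cam('wrist'); X=cloud(d,(f,cx,cy,z['T'])); v,u=np.mgrid[:480,:640]
a=(d>0)&(u>322)&(u<372)&(v>108)&(v<204)&(X[...,2]>.08)&(X[...,2]<.1)
P=X[a]; q=cv2.minAreaRect((P[:,:2]*1000).astype(np.float32)); print('grip',a.sum(),q,np.median(P[:,2]))
b=(d>0)&(u>215)&(u<412)&(v<225)&(X[...,2]>.08); P=X[b]; print('all top extents',P.min(0),P.max(0))
h=(d>0)&(u>215)&(u<412)&(v<98)&(X[...,2]>.092); print('head',cv2.minAreaRect((X[h][:,:2]*1000).astype(np.float32)))
# row-wise edges of the grip
r=[]
for V in range(110,202,4):
    m=a[V]; 
    if m.sum()>5: y=X[V][m]; r.append([y[:,0].mean(),y[:,1].min(),y[:,1].max()])
r=np.array(r); print(np.round(r[::4],4)); c=np.polyfit(r[:,0],(r[:,1]+r[:,2])/2,1); print('yaw slope dy/dx',c, np.degrees(np.arctan(c[0])))
butt=X[(d>0)&(u>325)&(u<375)&(v>150)&(v<222)&(X[...,2]>.07)]; print('butt min x',butt[:,0].min())
E
```

```text
grip 3118 ((475.92919921875, -213.2596435546875), (81.03042602539062, 28.140209197998047), 4.699302673339844) 0.08935337366167387
all top extents [ 0.42028188 -0.25741814  0.08001712] [ 0.58587959 -0.11402821  0.1052184 ]
head ((552.605712890625, -185.64096069335938), (63.493873596191406, 140.3145294189453), 3.9668920040130615)
[[ 0.5141 -0.2241 -0.196 ]
 [ 0.5016 -0.2241 -0.1977]
 [ 0.4889 -0.2256 -0.1986]
 [ 0.4759 -0.2269 -0.1995]
 [ 0.4626 -0.228  -0.2005]
 [ 0.4488 -0.2286 -0.2015]]
yaw slope dy/dx [ 0.0821311  -0.25219348] 4.695227304089448
butt min x 0.4209720714524665
```

Emit:
carry_out(commands=[{"dp": [0.03, 0.008, 0], "rotation": [0, 0, 0]}, {"dp": [0.026, 0.0075, 0], "rotation": [0, 0, 0]}, {"dp": [0, 0, 0], "rotation": [0, 0, -4.7]}, {"dp": [0, 0, 0.04], "rotation": [0, 0, 0]}, {"dp": [0, 0, 0.04], "rotation": [0, 0, 0]}, {"dp": [0, 0, 0], "rotation": [0, 0, 0]}])

```text
t: 8.98
eef_pos: [0.475, -0.2043, 0.1823]
ee_rot: [-3.14, 0.006, 0.084]
force: [0.1, -0.8, 0.8]
width: 0.0879
gripper_force: 0.0
```

Emit:
carry_out(commands=[{"dp": [0, 0, 0.035], "rotation": [0, 0, 0]}, {"dp": [0, 0, 0.035], "rotation": [0, 0, 0]}, {"dp": [0, 0, 0.033], "rotation": [0, 0, 0]}, {"dp": [0, 0, 0], "rotation": [0, 0, 0]}, {"dp": [0, 0, 0], "rotation": [0, 0, 0]}])

```text
t: 9.6
eef_pos: [0.4782, -0.2055, 0.0836]
ee_rot: [3.141, -0.002, 0.084]
force: [0.9, -0.7, 0.3]
width: 0.0875
gripper_force: 0.0
```

```bash
python3 - <<'E'
from h import *
s=readout.get_state(); print(s['eef_pos'],np.degrees(s['ee_rot']),s['force'],s['width'])
p,d=vision.grab_frame('wrist'); save('w3',p)
E
```

```text
[ 0.47822337 -0.20552401  0.08361553] [ 1.79949530e+02 -1.32878015e-01  4.79228319e+00] [ 0.89626817 -0.65430226  0.29365938] 0.08751337485906012
```

View pics/w3.png

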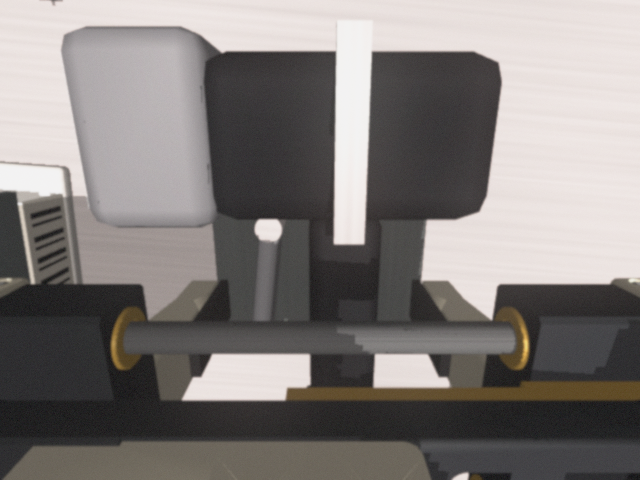

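The fingers straddle the grip (345,300) and trigger (262,290). I trim 1.5 mm sideways and 2 mm down, then squeeze.

Emit:
carry_out(commands=[{"dp": [0, 0.0015, 0.002], "rotation": [0, 0, 0]}, {"dp": [0, 0, 0], "rotation": [0, 0, 0]}, {"dp": [0, 0, 0], "rotation": [0, 0, 0]}, {"dp": [0, 0, 0], "rotation": [0, 0, 0]}, {"dp": [0, 0, 0], "rotation": [0, 0, 0]}, {"dp": [0, 0, 0], "rotation": [0, 0, 0]}, {"dp": [0, 0, 0], "rotation": [0, 0, 0]}, {"dp": [0, 0, 0], "rotation": [0, 0, 0]}], grip=0.032, force=25)

```text
t: 10.65
eef_pos: [0.4762, -0.2092, 0.0794]
ee_rot: [3.139, 0.001, 0.083]
force: [0.1, -15.8, -4.5]
width: 0.04
gripper_force: 25.1
```

Emit:
carry_out(commands=[{"dp": [0, 0, 0], "rotation": [0, 0, 0]}, {"dp": [0, 0, 0], "rotation": [0, 0, 0]}, {"dp": [0, 0, 0], "rotation": [0, 0, 0]}, {"dp": [0, 0, 0], "rotation": [0, 0, 0]}, {"dp": [0, 0, 0], "rotation": [0, 0, 0]}, {"dp": [0, 0, 0], "rotation": [0, 0, 0]}])

```text
t: 11.4
eef_pos: [0.4762, -0.2093, 0.0794]
ee_rot: [3.139, 0.001, 0.083]
force: [-0.2, -16.0, -5.0]
width: 0.0399
gripper_force: 25.1
```

Emit:
carry_out(commands=[{"dp": [0, 0.0015, 0], "rotation": [0, 0, 0]}, {"dp": [0, 0.001, 0], "rotation": [0, 0, 0]}, {"dp": [0, 0, 0], "rotation": [0, 0, 0]}, {"dp": [0, 0, 0], "rotation": [0, 0, 0]}, {"dp": [0, 0, 0], "rotation": [0, 0, 0]}, {"dp": [0, 0, 0], "rotation": [0, 0, 0]}], force=30)

```text
t: 12.15
eef_pos: [0.4762, -0.2095, 0.0794]
ee_rot: [-3.141, 0.001, 0.082]
force: [-5.1, 0.4, 2.4]
width: 0.0397
gripper_force: 30.0
```

The opening is 39.7 mm at 30 N with a balanced wrist force, so the trigger is at its stop and has been held. Release and lift.

Emit:
carry_out(commands=[{"dp": [0, 0, 0], "rotation": [0, 0, 0]}, {"dp": [0, 0, 0], "rotation": [0, 0, 0]}, {"dp": [0, 0, 0], "rotation": [0, 0, 0]}, {"dp": [0, 0, 0], "rotation": [0, 0, 0]}, {"dp": [0, 0, 0], "rotation": [0, 0, 0]}, {"dp": [0, 0, 0], "rotation": [0, 0, 0]}, {"dp": [0, 0, 0], "rotation": [0, 0, 0]}], grip=0.0876)

```text
t: 13.02
eef_pos: [0.4771, -0.2097, 0.0796]
ee_rot: [3.141, -0.0, 0.082]
force: [0.1, 0.6, -0.1]
width: 0.0874
gripper_force: 0.0
```

Emit:
carry_out(commands=[{"dp": [0, 0, -0.03], "rotation": [0, 0, 0]}, {"dp": [0, 0, -0.045], "rotation": [0, 0, 0]}, {"dp": [0, 0, -0.045], "rotation": [0, 0, 0]}, {"dp": [0, 0, -0.045], "rotation": [0, 0, 0]}, {"dp": [-0.04, 0, -0.02], "rotation": [0, 0, 0]}, {"dp": [0, 0, 0], "rotation": [0, 0, 0]}, {"dp": [0, 0, 0], "rotation": [0, 0, 0]}])

```text
t: 13.9
eef_pos: [0.4371, -0.2129, 0.2646]
ee_rot: [3.142, -0.001, 0.082]
force: [0.2, -0.7, -0.2]
width: 0.0876
gripper_force: 0.0
```

```bash
python3 - <<'E'
from h import *
p,d=vision.grab_frame('wrist'); q,_=vision.grab_frame('scene')
s=readout.get_state(); print(s['eef_pos'],s['force'],s['width'])
a=p[0:240,0:420]; b=cv2.resize(q[180:290,300:480],None,fx=2.3,fy=2.3,interpolation=cv2.INTER_CUBIC)
o=np.zeros((500,420,3),np.uint8); o[:240]=a; o[242:242+b.shape[0],:b.shape[1]]=b[:258]; save('end',o)
E
python3 st.py
```

```text
[ 0.43724385 -0.21284209  0.26388162] [-0.1167951  -0.06012798 -0.55167221] 0.08754293423011043
14.05 [ 0.43723622 -0.21283376  0.26375086] [ 0.76306352 -0.01830955 -0.72170671]
399 [0.01232283 0.01412115 0.16746524 0.16898589]
```

View pics/end.png

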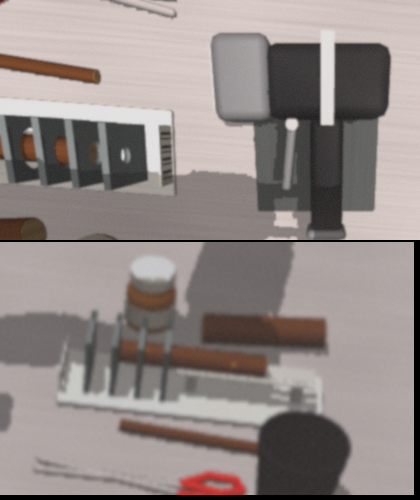

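The stem's front end is against the third ring (lower picture, 115,350), the trigger is released (290,155), and the bystanders haven't moved. I'm handing the job in.

```bash
python3 -c "
from station import arm; print(arm.job_done())"
```

```text
the job is handed in; nothing more can be done
None
```

The stem is lying against the third ring, the black scanner's trigger was then squeezed to its stop, held and released, and the job was handed in at about 14 s.

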